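Stir the chestnuts in the lipped bowl

ROBOT

A 6-joint arm with a two-finger parallel gripper is mounted at the origin on the work surface. World frame = base frame: x ahead of the robot, y to its left, z up, the work surface at z = 0. Lengths are in m, angles in rad, forces in N, time in s.
With the tool pointing down it reaches from about 0.275 to 0.75 m from the base axis. Payload 10.2 kg.
Tool frame: the origin (TCP) lies midway between the tips of the shut fingers; the grasp point (between the pads) lies 19 mm behind it (env.hold_point_z is the distance from the TCP to the grasp point, in m); z points along the fingers, y is the line along which they close (so a half turn about z gives the same grasp; the last joint's range is limited). The gripper opens to 85 mm and grips with 20 to 120 N. Pads are 22 mm wide; open, the fingers measure 114 mm over their backs; the gripper's body (76 mm by 85 mm) begins 54 mm behind the grasp point. The pads swing forward as they close: fully open they stand 13 mm farther back than shut.
Start: joints at [0.968, 0.313, 1.498, -0, 1.331, -0.223], TCP at [0.195, 0.488, 0.195] pointing down, gripper open.
Joint ranges: [-2.94, 2.94], [-0.97, 2.17], [0.19, 2.56], [-1.23, 4.37], [0.02, 3.11], [-2.88, 2.88]. Speed limits (rad/s): [2.39, 2.39, 3.01, 3.14, 3.14, 3.14].

INTERFACE

Orientations are given as a unit quaternion [x, y, z, w].
In Python, from bench import env, kinematics, monitor, eyes, job gives the robot as it stands. The module is installed in compiled form; this text tells all that it offers. Calls block until the motion is done:
- env.reach(position, orientation): joint-space move of the TCP to a pose.
- env.movel(position, velocity=0.15, frame=None, guard=None): straight line of the TCP; frame=None keeps the orientation; velocity is the mean speed in m/s. With guard (N) it stops when the force on the tool has changed by that much, and returns True; else False.
- env.set_joints(angles): joint-space move.
- env.release() and env.close_gripper(effort=None): open the fingers fully, or close them until they stop; effort is the grip in N (None keeps the last).
- env.hold(seconds).
- kinematics.ik(position, orientation): joint angles nearest the present ones, or None.
- monitor.sense(): the state.
- eyes.grab_frame(name): name is "scene" or "top"; returns a dict with "frame" (420x560x3 uint8, red, green, blue), "mtx" (3x3 intrinsics, pixels), "view" (4x4, takes a point from world to camera coordinates). Camera axes: x right, y down, z forward; pixel columns grow to the right and rows downward; lengths in m; the calibration is good to about 2 mm. A picture is of the moment at which its call begins. There is no depth.
A pose or a line that the arm cannot do raises env.MotionError and nothing moves.
- job.hand_in(): hands the job in; it is judged then, once.
The state is a dict: "clock": time; "joints": joint angles; "qvel": joint speeds; "joint_efforts": joint torques, N m; "position": TCP position; "ee_rot": TCP orientation; "contact_force": force on the tool from outside, world axes, zero at the start; "ft_torque": the same for the moment, N m; "finger_gap": opening from 0.0 (shut) to 1.0 (fully open); "gripper_force": force on a finger pad.
Only numpy, scipy, OpenCV 4.12 (cv2) and the standard library are available. Lean on these libraries where they do the work, as an engineer would, in place of code of your own. Each camera call takes 0.05 s, during which the arm holds its last target. There are 200 camera calls.

TASK

Take the stirring stick with the pear-shaped end from the utensil rack, put it down to the bottom of the bowl at the pouring lip and stir the chestnuts with one wide full turn clockwise (seen from above) back to the lip; keep stirring if need be until every chestnut lies clearly somewhere other than where it was (at least an inch away). Then hang the stick back in its free slot in the rack, leaving all the chestnuts in the bowl and the bowl where it stands. Do not touch the chestnuts with the fingers, and leave the crockery and the other two utensils alone.

Things in the scene. Friction and masses are not known exactly. Their poses are not given: they have to be found in the camera images.
- stirrer: Stirring stick, pale wood, 198 mm long, 110 g, hanging upright in one of the rack's slots, axes within a few degrees of the rack's. Origin: centre of its flat lower end, z up the stick. Pear-shaped bulb 42 mm wide (z 0 to 46), square shaft 18 x 18 mm, crossbar at z 140 to 152, above it the grip, 18 x 18 mm square (z 152 to 198, faces along x and y), free to be taken from above.
- stirrer_bar (a point): Centre of the underside of the stirrer's crossbar (56 mm long along the stirrer's y, 14 mm along x, 12 mm high), on the stick's axis 140 mm above its lower end. Hanging, it rests on the rack's shelf, one end on each side of the slot.
- rack: Fixed dark-wood utensil rack: shelf 260 mm wide (its y), 100 mm deep (x -50 to +50), 14 mm thick, top 154 mm above the counter, on side panels at y = -123 and +123. Origin: on the counter under the shelf's centre. Three slots 28 mm wide at y = -80, 0, +80, open to the front (-x), ending at x = +16. Each holds one tool, any order, hanging at x -20 to -6, its lower end 14 mm above the counter.
- rack_top (a point): Centre of the shelf's top face. The bulb and blades are too wide to go up through a slot: a tool comes out by lifting it some 10 mm and sliding it forward (rack -x) until clear of the shelf, and goes back the same way. The space 100 mm in front of the shelf is clear; nothing stands above the shelf but the tools' grips.
- bowl: Loose white stoneware bowl, about 0.95 kg, on a fixed wooden board 20 mm thick. Origin: centre of its underside, z up. Rim 70 mm high, radius 100 mm outside, 94 inside. A pouring lip sticks out of the rim in the bowl's +x direction (to 124 mm from the centre, top 76 mm high). Clockwise seen from above, the quarter points after the lip are -y, then -x, then +y.
- bowl_floor (a point): Centre of the bowl's flat inner floor, 10 mm above the bowl's origin; the floor's radius is about 80 mm. The glaze, the chestnuts and the stirrer's bulb are slippery against one another (friction about 0.25); chestnuts pushed along the wall bunch up ahead of the bulb, and push back with a few newtons, so a stick gripped only by its end may tilt in the fingers by some degrees.
- carafe: Bystander: tall white carafe, 215 mm high, 68 mm wide, standing on the board near one of its corners. Origin: centre of its underside.
- jar: Bystander: lidded earthenware jar, 89 mm high, 70 mm wide, on the board near a corner. Origin: centre of its underside.
- figure: Bystander: dark cat figure, 99 mm high, 56 mm wide, on the board near a corner. Origin: centre of its underside.
- cup: Bystander: blue teacup, 70 mm high, 68 mm wide, on the board near a corner. Origin: centre of its underside.
- spatula: Bystander: wooden spatula hanging in another slot: flat blade 58 mm wide, same crossbar, flat grip 34 x 10 mm, top 190 mm above its lower end. Origin: lower end.
- brush: Bystander: flat basting brush hanging in another slot: brush 54 mm wide, same crossbar, ball-ended round grip (28 mm ball), top 190 mm above its lower end. Origin: lower end.
- nut0: One of six chestnuts, brown, flat-based and pointed, 32 mm wide, 28 mm high, about 20 g, origin at the centre of its flat base. At the start the six lie in the half of the bowl away from the lip, in an arc along the wall with one near the middle; the lip side is clear.
- nut1: One of six chestnuts, brown, flat-based and pointed, 32 mm wide, 28 mm high, about 20 g, origin at the centre of its flat base. See nut0.
- nut2: One of six chestnuts, brown, flat-based and pointed, 32 mm wide, 28 mm high, about 20 g, origin at the centre of its flat base. See nut0.
- nut3: One of six chestnuts, brown, flat-based and pointed, 32 mm wide, 28 mm high, about 20 g, origin at the centre of its flat base. See nut0.
- nut4: One of six chestnuts, brown, flat-based and pointed, 32 mm wide, 28 mm high, about 20 g, origin at the centre of its flat base. See nut0.
- nut5: One of six chestnuts, brown, flat-based and pointed, 32 mm wide, 28 mm high, about 20 g, origin at the centre of its flat base. See nut0.
There are look-alikes about, which are no part of the job. Leave any blue or red look-alike of the nut3 alone.

How it is judged:
On the way, in this order (a step that is already met when the one before it is completed fails the run):
1. the stirrer's bulb is down in the bowl on the lip side (22 to 85 mm out from the centre towards the lip, within 22 mm of the lip line, its underside less than 22 mm above the inner floor) (x of stirrer in the frame of bowl between 0.022 and 0.085 m and y of stirrer in the frame of bowl between -0.022 and 0.022 m and z of stirrer in the frame of bowl between 0.004 and 0.032 m), for 0.04 s.
2. going clockwise, it passes the quarter point on the bowl's -y side, still down (same limits) (y of stirrer in the frame of bowl between -0.085 and -0.022 m and x of stirrer in the frame of bowl between -0.022 and 0.022 m and z of stirrer in the frame of bowl between 0.004 and 0.032 m), for 0.04 s.
3. it passes the half-way point opposite the lip, still down (x of stirrer in the frame of bowl between -0.085 and -0.022 m and y of stirrer in the frame of bowl between -0.022 and 0.022 m and z of stirrer in the frame of bowl between 0.004 and 0.032 m), for 0.04 s.
4. it passes the three-quarter point on the bowl's +y side, still down (y of stirrer in the frame of bowl between 0.022 and 0.085 m and x of stirrer in the frame of bowl between -0.022 and 0.022 m and z of stirrer in the frame of bowl between 0.004 and 0.032 m), for 0.04 s.
5. it is back on the lip side, still down (all of step 1), for 0.04 s.
At the end, for the whole second after the job is handed in: The stirrer hangs upright (0.1 rad) and still in a rack slot, crossbar on the shelf (underside 148 to 160 mm up); each chestnut is at rest in the bowl, within 90 mm of its centre, over 20 mm from where it started; the bowl is upright, within 40 mm of its starting place (z of stirrer_bar in the frame of rack between 0.148 and 0.16 m and x of stirrer_bar in the frame of rack between -0.045 and 0.012 m and y of stirrer_bar in the frame of rack between -0.1 and 0.1 m and angle between each of stirrer, bowl's own z axis and vertical below 0.1 rad and linear speed of each of stirrer, nut0, nut1, nut2, nut3, nut4, nut5 below 0.03 m/s and distance of each of nut0, nut1, nut2, nut3, nut4, nut5 from where it was at the start of the episode above 0.02 m and horizontal distance between each of nut0, nut1, nut2, nut3, nut4, nut5 and bowl_floor below 0.09 m and z of each of nut0, nut1, nut2, nut3, nut4, nut5 in the frame of bowl below 0.06 m and distance of bowl from where it was at the start of the episode below 0.04 m); the robot touches nothing.
It fails at once if a piece of crockery (carafe, jar, figure, cup) is shifted by more than 30 mm or tipped by more than 0.5 rad (distance of any of carafe, jar, figure, cup from where it was at the start of the episode above 0.03 m or angle between any of carafe, jar, figure, cup's own z axis and vertical above 0.5 rad).
It fails at once if the spatula or the brush is shifted by more than 30 mm in the rack (distance of any of spatula, brush from where it was at the start of the episode above 0.03 m).
It fails at once if the bowl is pushed more than 40 mm from its place (distance of bowl from where it was at the start of the episode above 0.04 m).
It fails at once if the fingers touch a chestnut (over 0.5 N) (contact force between the fingers and nut0 above 0.5 N or contact force between the fingers and nut1 above 0.5 N or contact force between the fingers and nut2 above 0.5 N or contact force between the fingers and nut3 above 0.5 N or contact force between the fingers and nut4 above 0.5 N or contact force between the fingers and nut5 above 0.5 N).
It also fails if it takes over 61 s, if anything falls off the work surface, if the arm or the gripper's body presses on something with over 40 N, if the wrist force passes 120 N, or if a joint passes its speed limit or range.

## Working session

There is one attempt and no reset: what is moved stays moved. The work goes in short steps, each a Python script; the robot and the scene stay as the last script left them, time stands still between calls to the robot, and variables do not carry over. Pictures are saved under pics/ and viewed, at most 10 in all, crops included, and the job is handed in when it is done.

```bash
mkdir -p pics
cat > h.py <<'E'
import numpy as np, cv2
from bench import env, kinematics, monitor, eyes, job
def grab(n):
    f=eyes.grab_frame(n); return f["frame"],np.array(f["mtx"]),np.array(f["view"])
def ray(px,K,V,z):
    d=V[:3,:3].T@np.linalg.solve(K,[px[0],px[1],1.]); c=-V[:3,:3].T@V[:3,3]
    return c+d*(z-c[2])/d[2]
def proj(p,K,V):
    q=K@(V[:3,:3]@np.array(p)+V[:3,3]); return q[:2]/q[2]
def save(n,im): cv2.imwrite("pics/"+n,cv2.cvtColor(im,cv2.COLOR_RGB2BGR))
E
python3 - <<'E'
from h import *
for n in("scene","top"):
    f,K,V=grab(n); save(n+"0.png",f); np.savez(n+"0.npz",f=f,K=K,V=V); print(n,K.round(1).tolist(),(-V[:3,:3].T@V[:3,3]).round(3),V[:3,:3].round(2).tolist())
E
```

```text
scene [[480.4, 0.0, 280.1], [0.0, 480.4, 215.9], [0.0, 0.0, 1.0]] [ 0.91  -0.627  0.866] [[0.85, 0.53, 0.0], [0.37, -0.59, -0.72], [-0.38, 0.61, -0.69]]
top [[429.4, 0.0, 277.5], [0.0, 429.4, 206.5], [0.0, 0.0, 1.0]] [0.384 0.045 1.073] [[-0.01, -1.0, 0.0], [-0.99, 0.01, -0.15], [0.15, -0.0, -0.99]]
```

View pics/scene0.png

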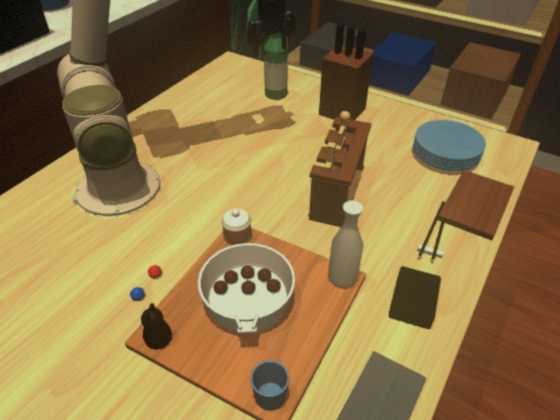

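View pics/top0.png

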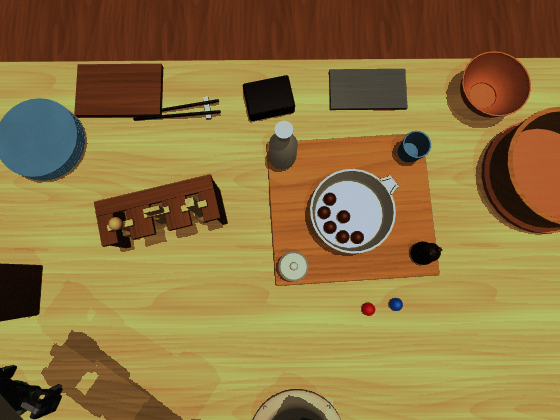

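Scene: the rack holds three grips, top view at about (116,222) ball, which is the brush, then (155,212) and (193,205). The bowl is at (352,210) with its lip at (390,185). The red and blue balls at (368,309) and (396,304) are look-alikes to leave alone. The stirrer is one of the two grips at (155,212) or (193,205), so I'll check a close crop.

Run:
```python
from h import *
t=np.load("top0.npz")["f"]; s=np.load("scene0.npz")["f"]
a=cv2.resize(t[165:260,85:235],None,fx=5,fy=5,interpolation=cv2.INTER_CUBIC)[:,:750]
save("rack0.png",a)
b=cv2.resize(s[100:230,300:380],None,fx=4,fy=4,interpolation=cv2.INTER_CUBIC)
c=cv2.resize(t[155:260,300:410],None,fx=4,fy=4,interpolation=cv2.INTER_CUBIC)
o=np.zeros((520,760,3),np.uint8);o[:,:320]=b;o[:420,320:]=c
save("mix0.png",o)
```

```text
(no output)
```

View pics/rack0.png

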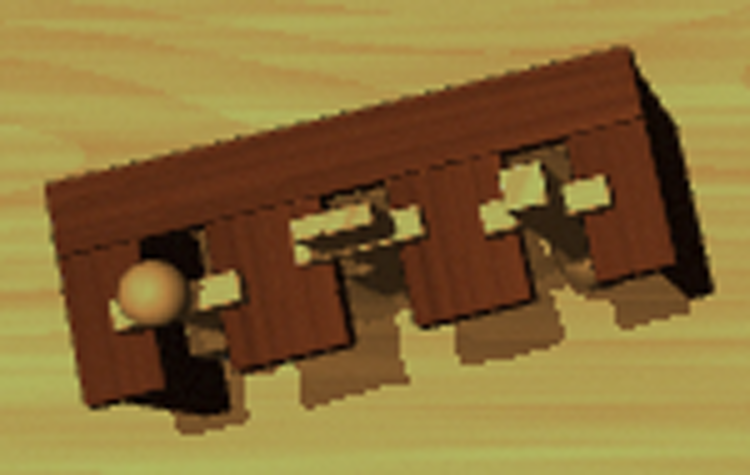

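View pics/mix0.png

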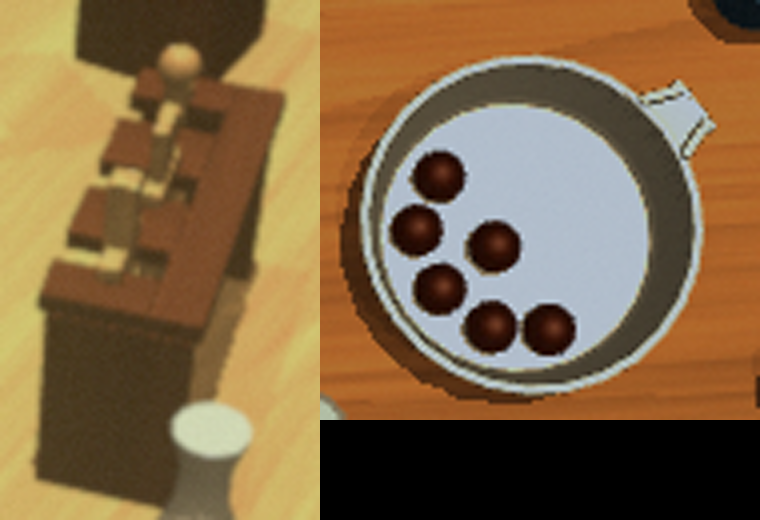

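The crop shows three grips: brush ball at (116,222), flat spatula grip at (153,209) and square grip at (189.5,202). I choose the square one, which is in the rightmost slot. The lip is at about (390,184), and the nuts are in the lower-left half of the bowl.

Run:
```python
from h import *
d=np.load("top0.npz");f,K,V=d["f"],d["K"],d["V"]
S=np.load("scene0.npz")
c5=lambda x,y:((x+.5)/5-.5+85,(y+.5)/5-.5+165)
c4=lambda x,y:((x-320+.5)/4-.5+300,(y+.5)/4-.5+155)
R=[ray(c5(*p),K,V,.154)[:2] for p in((47,183),(630,47),(675,265),(90,407))]
print("rack",np.round(R,4).tolist(),"ctr",np.mean(R,0).round(4))
ex=(R[0]+R[1]-R[2]-R[3]); ey=(R[0]+R[3]-R[1]-R[2]); print("yaw",np.arctan2(ex[1],ex[0]),np.arctan2(-ey[0],ey[1]),np.linalg.norm(ex)/2,np.linalg.norm(ey)/2)
g=ray(c5(523,185),K,V,.212); print("grip",g.round(4))
for a in((500,203),(593,192)): print("bar",ray(c5(*a),K,V,.166).round(4))
# grip top by mask
hsv=cv2.cvtColor(f,cv2.COLOR_RGB2HSV)
# bowl
m=((hsv[...,1]<70)&(hsv[...,2]>120)).astype(np.uint8); m[:, :300]=0;m[:,412:]=0;m[:155]=0;m[262:]=0
cs,_=cv2.findContours(m,cv2.RETR_EXTERNAL,cv2.CHAIN_APPROX_NONE); k=np.vstack([c for c in cs if len(c)>20])[:,0]
P=np.array([ray(p,K,V,.09)[:2] for p in k]); 
keep=np.ones(len(P),bool)
for _ in range(8):
    A=np.c_[2*P[keep],np.ones(keep.sum())]; s=np.linalg.lstsq(A,(P[keep]**2).sum(1),rcond=None)[0]; r=np.sqrt(s[2]+s[:2]@s[:2]); e=np.linalg.norm(P-s[:2],axis=1)-r; keep=abs(e)<max(.003,np.percentile(abs(e[keep]),95))
b=s[:2];print("bowl",b.round(4),r,keep.sum(),len(P))
lp=ray(c4(684,118),K,V,.096)[:2]-b; print("lip",np.linalg.norm(lp),np.arctan2(lp[1],lp[0]))
q=P[e>.014]-b; 
if len(q): print("lip2",np.arctan2(*q.mean(0)[::-1]),np.linalg.norm(q,axis=1).max())
a=np.arctan2(lp[1],lp[0]);M=np.array([[np.cos(a),np.sin(a)],[-np.sin(a),np.cos(a)]])
for p in((440,176),(416,230),(494,246),(440,289),(490,326),(548,329)):
    n=ray(c4(*p),K,V,.044)[:2]; print("nut",n.round(3),(M@(n-b)*1e3).round())
for n,p,z in(("carafe",(284,130),.235),("jar",(293,266),.1),("cat",(425,252),.06),("cup",(416,147),.09)): print(n,ray(p,K,V,z).round(3))
# check grip in scene
print("scene px of grip",proj(g,S["K"],S["V"]), "bowl rim ctr",proj([*b,.09],S["K"],S["V"]))
```

```text
rack [[0.5424, 0.4393], [0.6003, 0.1873], [0.5038, 0.1666], [0.4452, 0.4156]] ctr [0.5229 0.3022]
yaw 0.22534068002308966 0.22848207227239034 0.09935713713053362 0.25712285634582993
grip [0.5296 0.221  0.212 ]
bar [0.5297 0.2401 0.166 ]
bar [0.5341 0.2004 0.166 ]
bowl [ 0.5266 -0.132 ] 0.09768515888084743 229 262
lip 0.10771509641600807 -0.9891304442022795
lip2 -0.962609046497648 0.12212935316947703
nut [ 0.562 -0.086] [-19.  55.]
nut [ 0.529 -0.07 ] [-50.  36.]
nut [ 0.519 -0.117] [-17.   2.]
nut [ 0.493 -0.084] [-59.  -2.]
nut [ 0.47  -0.113] [-47. -37.]
nut [ 0.468 -0.148] [-19. -58.]
carafe [0.671 0.027 0.235]
jar [0.4   0.008 0.1  ]
cat [ 0.43  -0.304  0.06 ]
cup [ 0.676 -0.288  0.09 ]
scene px of grip [331.84937193 144.6641028 ] bowl rim ctr [246.75721647 278.35292526]
```

```bash
cat >> h.py <<'E'
from scipy.spatial.transform import Rotation as Ro
YAW=.227; U=np.array([np.cos(YAW),np.sin(YAW)]); G=np.array([.529,.221]); B=np.array([.5266,-.132]); LIP=-.97
def quat(s=1):
    y=np.array([*(s*U),0]); z=np.array([0,0,-1.]); return Ro.from_matrix(np.c_[np.cross(y,z),y,z]).as_quat()
def st():
    s=monitor.sense(); return "t %.2f"%s["clock"],np.round(s["position"],4),"gap %.3f F %.0f"%(s["finger_gap"],s["gripper_force"]),np.round(s["contact_force"],1),np.round(s["joints"],2)
E
python3 - <<'E'
from h import *
for s in(1,-1):
    print(s,[None if (q:=kinematics.ik(p,quat(s))) is None else np.round(q,2)[[0,3,4,5]] for p in ([*G,.172],[*(G-.1*U),.3],[*(B+[.05,0]),.2],[*(B-[.05,0]),.2],[*(B+[0,-.05]),.3])])
E
```

```text
1 [array([ 0.19, -0.  ,  1.32, -0.04]), array([ 0.18, -0.  ,  1.56, -0.04]), array([-0.42, -0.  ,  1.41, -0.65]), array([-0.51, -0.  ,  1.32, -0.73]), array([-0.54, -0.  ,  1.61, -0.77])]
-1 [None, None, array([-0.42, -0.  ,  1.41,  2.49]), array([-0.51, -0.  ,  1.32,  2.41]), array([-0.54, -0.  ,  1.61,  2.37])]
```

Run:
```python
from h import *
q=quat()
env.reach([*G,.27],q); env.movel([*G,.172],.1,guard=8); print(st())
env.close_gripper(110); print(st())
env.movel([*G,.185],.06); print(st())
o=G-.1*U
env.movel([*o,.185],.08); print(st())
for n in("top","scene"):
    f,K,V=grab(n); save("out_%s.png"%n,f[100:320,120:520] if n=="top" else f[80:400,180:420])
f1,K,V=grab("top"); f2,K2,V2=grab("scene")
a=cv2.resize(f1[150:290,120:300],None,fx=2.2,fy=2.2); b=cv2.resize(f2[80:280,230:390],None,fx=2.5,fy=2.5)
w=np.zeros((500,796,3),np.uint8); w[:a.shape[0],:a.shape[1]]=a; w[:b.shape[0],396:396+b.shape[1]]=b; save("out.png",w)
```

```text
('t 2.83', array([0.5293, 0.2211, 0.1727]), 'gap 0.998 F 0', array([ 0.7, -0.4, -0.3]), array([ 0.19,  0.44,  1.38,  0.  ,  1.32, -0.04]))
('t 3.52', array([0.5292, 0.221 , 0.1725]), 'gap 0.143 F 108', array([-0.8,  0.7,  5.3]), array([ 0.19,  0.44,  1.38, -0.  ,  1.32, -0.04]))
('t 3.89', array([0.5291, 0.221 , 0.1852]), 'gap 0.140 F 108', array([-1.8,  0.6, -1.3]), array([ 0.19,  0.43,  1.36, -0.  ,  1.35, -0.04]))
('t 5.29', array([0.4318, 0.1985, 0.1849]), 'gap 0.143 F 108', array([-1.1, -0.6, -1. ]), array([ 0.18,  0.21,  1.66,  0.  ,  1.27, -0.04]))
```

View pics/out.png

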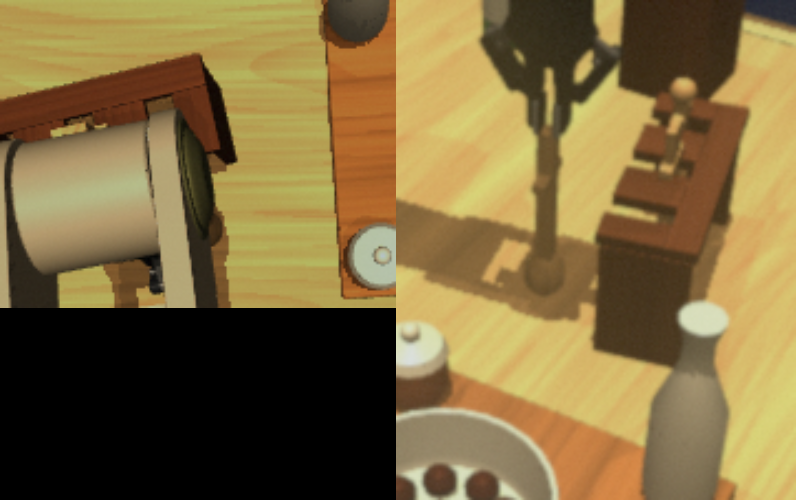

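The stick is held upright and clear of the rack (bulb at about (545,270) in the composite). Next I carry it to the lip side of the bowl and stir.

```bash
cat >> h.py <<'E'
def P(r,th,c=B): a=LIP-th; return c+r*np.array([np.cos(a),np.sin(a)])
def stir(r,t0,t1,z,v=.05,step=15,c=B):
    F=[]
    n=max(1,round(abs(t1-t0)/step)); r=r if np.ndim(r) else (r,r)
    for i in range(1,n+1):
        w=i/n; env.movel([*P(r[0]+w*(r[1]-r[0]),np.radians(t0+w*(t1-t0)),c),z],v); F.append(np.round(monitor.sense()["contact_force"],0))
    return F
E
python3 - <<'E'
from h import *
o=G-.1*U
env.movel([*o,.31],.15)
env.movel([*P(.05,0),.31],.2); print(st())
env.movel([*P(.05,0),.215],.12)
print("guard",env.movel([*P(.05,0),.1945],.04,guard=6)); print(st())
F=stir(.052,0,365,.1945); print(np.array(F).astype(int).tolist()); print(st())
f1,K,V=grab("top"); f2,K2,V2=grab("scene")
a=cv2.resize(f1[140:280,270:440],None,fx=2.2,fy=2.2); b=cv2.resize(f2[150:350,160:320],None,fx=2.5,fy=2.5)
w=np.zeros((500,796,3),np.uint8); w[:a.shape[0],:a.shape[1]]=a; w[:b.shape[0],396:396+b.shape[1]]=b; save("stir1.png",w)
E
```

```text
('t 8.58', array([ 0.5548, -0.1726,  0.3102]), 'gap 0.146 F 108', array([-0.4,  0.3, -0.7]), array([-0.5 ,  0.4 ,  1.09,  0.  ,  1.66, -0.73]))
guard False
('t 10.18', array([ 0.5549, -0.1733,  0.1946]), 'gap 0.145 F 108', array([-0. , -0.4, -1. ]), array([-0.5 ,  0.44,  1.32,  0.  ,  1.38, -0.73]))
[[0, 0, -1], [0, 1, -1], [0, -1, -1], [0, 1, 0], [0, 0, -1], [0, 0, -1], [0, 0, -1], [1, -1, -1], [2, -1, -1], [2, -2, 0], [2, -2, 0], [0, -1, 0], [1, -2, 0], [-1, -2, 1], [-1, -2, 0], [-2, -2, 1], [-2, -2, 1], [-2, -1, 1], [-4, -1, 2], [-3, 1, 2], [0, 1, 0], [1, 1, 0], [-1, 0, -1], [0, 1, -1]]
('t 20.38', array([ 0.552 , -0.1776,  0.1946]), 'gap 0.141 F 110', array([ 0.3,  0.7, -0.8]), array([-0.51,  0.43,  1.32, -0.  ,  1.38, -0.74]))
```

View pics/stir1.png

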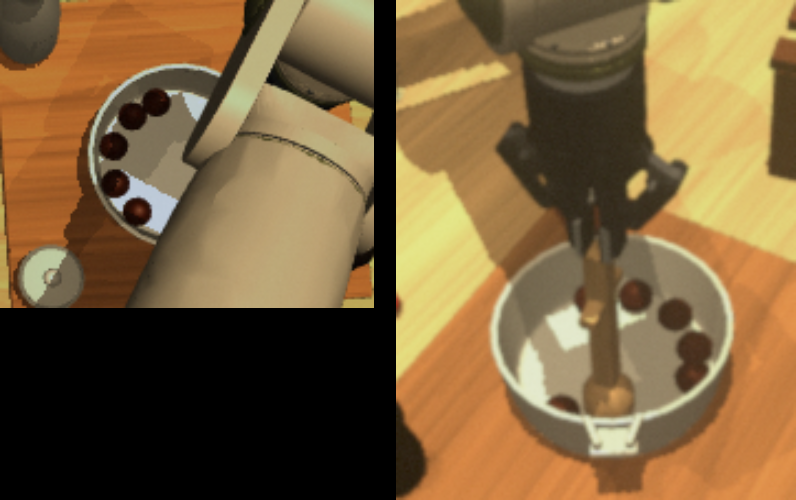

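Both views show five nuts along the left wall (composite top view x 113–155, y 101–212) and one beside the lip (scene composite (563,405)). I'll work out how far each has moved.

```bash
cat >> h.py <<'E'
N0=np.array([[-19,55],[-50,36],[-17,2],[-59,-2],[-47,-37],[-19,-58]])
def loc(n,c=B): a=LIP; return np.array([[np.cos(a),np.sin(a)],[-np.sin(a),np.cos(a)]])@(n-c)*1e3
E
python3 - <<'E'
from h import *
a0=-.989
d=np.load("top0.npz");K,V=d["K"],d["V"];s=np.load("scene0.npz")
c4=lambda x,y:((x-320+.5)/4-.5+300,(y+.5)/4-.5+155)
old=np.array([loc(ray(c4(*p),K,V,.044)[:2]) for p in((440,176),(416,230),(494,246),(440,289),(490,326),(548,329))])
new=[loc(ray(((x+.5)/2.2-.5+270,(y+.5)/2.2-.5+140),K,V,.044)[:2]) for x,y in((155,101),(132,116),(113,146),(116,183),(137,212))]
new.append(loc(ray(((563-396+.5)/2.5-.5+160,(405+.5)/2.5-.5+150),s["K"],s["V"],.05)[:2]))
new=np.array(new)
print(old.round()); print(new.round()); print(np.linalg.norm(old[:,None]-new[None],axis=2).round())
E
```

```text
[[-18.  55.]
 [-49.  37.]
 [-17.   2.]
 [-59.  -1.]
 [-47. -36.]
 [-20. -57.]]
[[ 22.  66.]
 [ -9.  67.]
 [-46.  52.]
 [-67.  17.]
 [-67. -22.]
 [ 52. -43.]]
[[ 42.  15.  28.  62.  91. 121.]
 [ 77.  51.  16.  26.  61. 129.]
 [ 75.  66.  58.  53.  56.  82.]
 [105.  84.  54.  20.  23. 119.]
 [124. 110.  88.  57.  24. 100.]
 [131. 125. 113.  88.  59.  73.]]
```

Run:
```python
from h import *
z=.1945
env.movel([*B,z],.07)
env.movel([*P(.056,np.radians(178)),z],.04); print(st())
F=stir(.056,178,252,z,.05); print(np.array(F).astype(int).tolist())
env.movel([*P(.02,np.radians(215)),z],.07)
env.movel([*P(.056,np.radians(195)),z],.07)
F=stir(.056,195,105,z,.05); print(np.array(F).astype(int).tolist())
env.movel([*B,z],.07); env.movel([*B,.33],.15); print(st())
f1,K,V=grab("top"); f2,K2,V2=grab("scene")
a=cv2.resize(f1[140:280,270:440],None,fx=2.2,fy=2.2); b=cv2.resize(f2[150:350,160:320],None,fx=2.5,fy=2.5)
w=np.zeros((500,796,3),np.uint8); w[:a.shape[0],:a.shape[1]]=a; w[:b.shape[0],396:396+b.shape[1]]=b; save("stir2.png",w)
```

```text
('t 22.93', array([ 0.4936, -0.0871,  0.1946]), 'gap 0.142 F 110', array([ 1.1, -1.2,  1.6]), array([-0.41,  0.26,  1.57, -0.  ,  1.31, -0.64]))
[[0, -1, 0], [0, -2, 1], [-1, -2, 1], [0, -2, 0], [-3, -2, 3]]
[[2, 0, 1], [3, -2, 0], [1, -1, 0], [0, 0, -1], [0, 1, 0], [0, 0, 0]]
('t 31.23', array([ 0.5263, -0.1319,  0.3291]), 'gap 0.144 F 110', array([ 0.1, -0.4, -1.6]), array([-0.46,  0.3 ,  1.17,  0.  ,  1.67, -0.69]))
```

View pics/stir2.png

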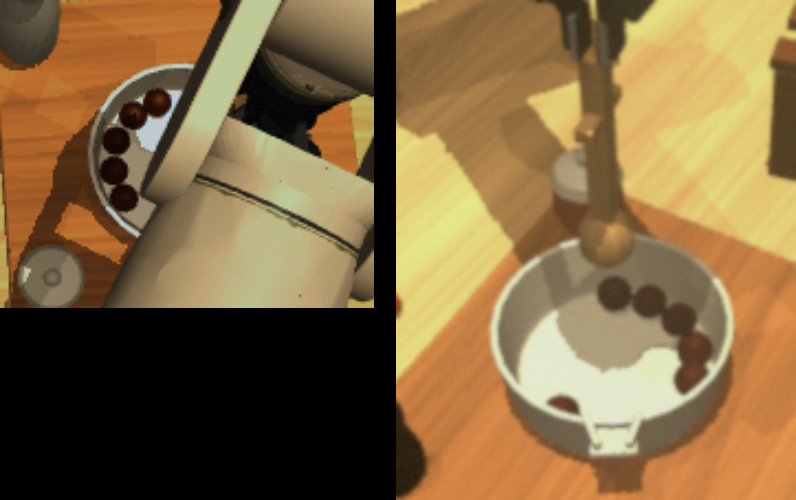

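The nuts closed up into a chain and the bulb slipped past them. In the scene view the bulb at (607,243) looks tilted under the fingers, so I'll measure the tilt and the nut positions.

Run:
```python
from h import *
d=np.load("top0.npz");K,V=d["K"],d["V"];s=np.load("scene0.npz");K2,V2=s["K"],s["V"]
f=cv2.cvtColor(cv2.imread("pics/stir2.png"),cv2.COLOR_BGR2RGB)
x0,y0=B; T=monitor.sense()["position"]
print("TCP",T)
for h in(.022,.09,.146):
    p=proj([T[0],T[1],T[2]-.158+h],K2,V2); print(h,"expected comp px",((p-[160,150]+.5)*2.5-.5+[396,0]).round(1))
# scene measure of bulb silhouette rows near 225-250 by gradient: print wood mask span
crop=f[:, 396:]; hsv=cv2.cvtColor(crop,cv2.COLOR_RGB2HSV)
for p in((157,101),(133,115),(117,140),(115,170),(123,198)):
    l=loc(ray(((p[0]+.5)/2.2-.5+270,(p[1]+.5)/2.2-.5+140),K,V,.044)[:2]); print(l.round(),"r %.0f cw %.0f"%(np.hypot(*l),-np.degrees(np.arctan2(l[1],l[0]))%360), np.hypot(*(N0-l).T).round())
for p in((615,294),(649,301),(679,320),(694,349),(691,377),(563,405)):
    l=loc(ray(((p[0]-396+.5)/2.5-.5+160,(p[1]+.5)/2.5-.5+150),K2,V2,.044)[:2]); print("s",l.round(),"r %.0f cw %.0f"%(np.hypot(*l),-np.degrees(np.arctan2(l[1],l[0]))%360))
```

```text
TCP [ 0.52636111 -0.13193998  0.32912194]
0.022 expected comp px [607.5 236.1]
0.09 expected comp px [603.1 172.1]
0.146 expected comp px [599.  113.9]
[24. 65.] r 69 cw 290 [ 44.  80.  75. 107. 124. 130.]
[-7. 68.] r 68 cw 264 [ 17.  53.  66.  87. 112. 126.]
[-38.  55.] r 67 cw 235 [ 19.  22.  57.  61.  93. 115.]
[-60.  29.] r 67 cw 206 [48. 12. 51. 31. 68. 96.]
[-71.  -1.] r 71 cw 179 [76. 42. 54. 12. 43. 77.]
s [-68.  -1.] r 68 cw 179
s [-59.  29.] r 66 cw 206
s [-36.  55.] r 66 cw 236
s [-4. 66.] r 67 cw 266
s [25. 63.] r 67 cw 291
s [ 48. -43.] r 65 cw 42
```

```bash
cat >> h.py <<'E'
def nuts():
    f,K,V=grab("scene"); h=cv2.cvtColor(f,cv2.COLOR_RGB2HSV); out=[]
    m=((f.max(2)<105)&(f[...,0]>f[...,2]+14)&(h[...,1]>110)).astype(np.uint8); k=np.zeros_like(m); cv2.ellipse(k,(247,282),(46,38),0,0,360,1,-1); m=m*k
    dt=cv2.distanceTransform(m,cv2.DIST_L2,5)
    while dt.max()>3 and len(out)<9:
        y,x=np.unravel_index(dt.argmax(),dt.shape); l=loc(ray((x,y),K,V,.044)[:2]); out.append(("r%.0f cw%.0f"%(np.hypot(*l),-np.degrees(np.arctan2(l[1],l[0]))%360),round(float(dt.max()),1)))
        cv2.circle(dt,(int(x),int(y)),6,0,-1)
    return out
def push(t0,t1,r=.060,z=.192,v=.08):
    env.movel([*P(.02,np.radians(t0)),z],.12)
    env.movel([*P(r,np.radians(t0)),z],.06)
    F=stir(r,t0,t1,z,v,30); return np.array(F).astype(int).tolist()
E
python3 - <<'E'
from h import *
print(nuts())
env.close_gripper(120)
env.movel([*B,.2],.2); env.movel([*B,.192],.05)
print(push(250,300)); print(nuts()); 
env.movel([*P(.02,np.radians(290)),.192],.12); print(nuts(),st())
f,K,V=grab("scene"); save("s3.png",cv2.resize(f[220:340,180:310],None,fx=4,fy=4))
E
```

```text
[('r66 cw206', 5.8), ('r67 cw235', 5.8), ('r72 cw177', 5.0), ('r64 cw272', 4.2), ('r64 cw298', 3.2)]
[[-3, -1, -1], [-2, -1, -1]]
[('r79 cw274', 5.6), ('r75 cw242', 5.2)]
[('r77 cw274', 6.4), ('r65 cw211', 6.0), ('r71 cw240', 5.8)] ('t 35.37', array([ 0.5468, -0.127 ,  0.1923]), 'gap 0.133 F 121', array([ 0.4,  0.6, -1.5]), array([-0.44,  0.39,  1.39,  0.  ,  1.36, -0.66]))
```

View pics/s3.png

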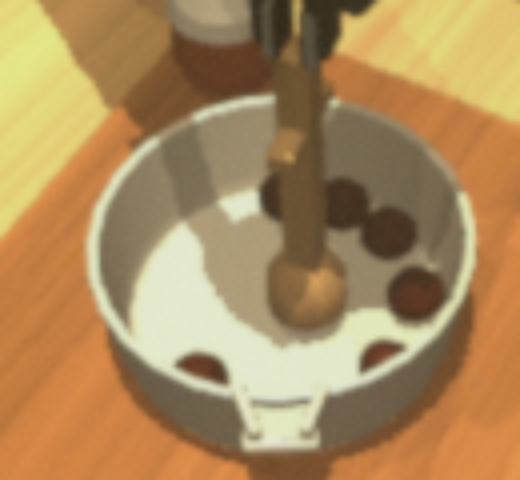

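The scene crop shows the leading nut now near the lip on the right at (382,358) and the next at (416,293). Three nuts are still at the back, and the bowl has shifted about 9 mm. I'll push these three off one at a time.

```bash
sed -i 's/B=np.array(\[.5266,-.132\])/B=np.array([.534,-.1273])/' h.py
python3 - <<'E'
from h import *
z=.192
print(push(193,108)); 
env.movel([*P(.0,0),z],.15); print(nuts(),st())
print(push(222,104,v=.09)); 
env.movel([*P(.0,0),z],.15); print(nuts(),st())
f,K,V=grab("scene"); save("s4.png",cv2.resize(f[220:340,180:310],None,fx=4,fy=4))
E
```

```text
[[2, -2, -1], [-1, 0, -1], [0, 0, -1]]
[('r66 cw206', 5.4), ('r67 cw235', 5.4), ('r63 cw282', 3.6), ('r75 cw276', 3.2)] ('t 38.76', array([ 0.5334, -0.1273,  0.192 ]), 'gap 0.137 F 121', array([ 0.4,  0.7, -1. ]), array([-0.45,  0.37,  1.43, -0.  ,  1.34, -0.67]))
[[-1, -2, -1], [3, -1, 0], [1, 1, -1], [0, 0, 0]]
[('r65 cw237', 6.0), ('r67 cw194', 5.4), ('r73 cw279', 3.6), ('r70 cw162', 3.2)] ('t 42.46', array([ 0.5333, -0.1273,  0.192 ]), 'gap 0.137 F 121', array([-0.6,  0.2, -1.6]), array([-0.45,  0.37,  1.43, -0.  ,  1.34, -0.67]))
```

View pics/s4.png

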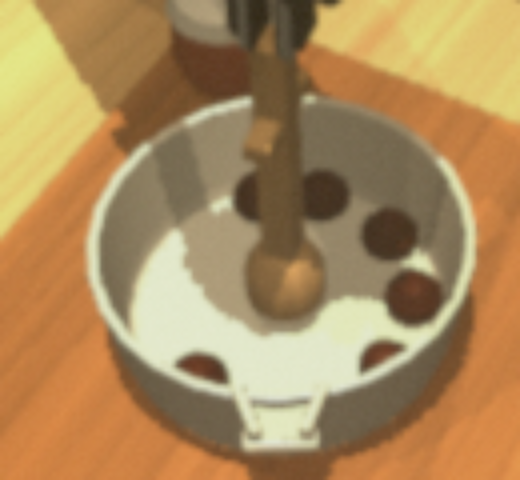

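The nuts are now spread out. Their even clockwise shift, with the middle nut carried ahead, puts every one well over an inch from its start. I'll take the stick back to the rack.

Run:
```python
from h import *
env.movel([*B,.31],.15); o=G-.1*U
env.movel([*o,.31],.22); env.movel([*o,.187],.15); print(st())
m=G-.045*U
print(env.movel([*m,.187],.08,guard=6),env.movel([*G,.187],.05,guard=6),st())
print(env.movel([*G,.1705],.04,guard=5),st())
f,K,V=grab("scene"); save("ret.png",cv2.resize(f[90:240,290:400],None,fx=4,fy=4))
```

```text
('t 46.11', array([0.4321, 0.1985, 0.1878]), 'gap 0.137 F 121', array([-0.2, -0.1, -0.1]), array([ 0.18,  0.21,  1.65, -0.  ,  1.28, -0.04]))
False False ('t 48.00', array([0.5288, 0.221 , 0.187 ]), 'gap 0.135 F 121', array([ 0.4,  0.3, -0.8]), array([ 0.19,  0.43,  1.36,  0.  ,  1.36, -0.04]))
True ('t 48.39', array([0.529 , 0.2209, 0.1726]), 'gap 0.134 F 122', array([-0.4, -0.2,  4.9]), array([ 0.19,  0.44,  1.38, -0.  ,  1.32, -0.04]))
```

View pics/ret.png

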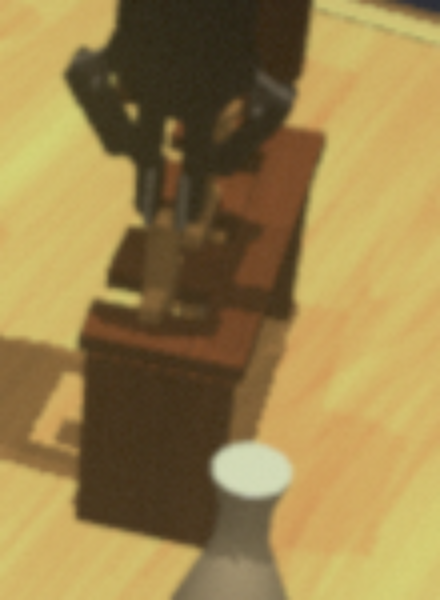

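The stick is back in its slot: the bar made contact at the original height, with the grip at (165,250). Now I release, withdraw and compare with the first image.

Run:
```python
from h import *
env.release(); env.movel([*G,.29],.12); env.reach([.36,.42,.32],quat()); env.hold(.3); print(st())
s0=np.load("scene0.npz")["f"]; f,K,V=grab("scene")
def tm(a,b,y0,y1,x0,x1):
    r=cv2.matchTemplate(b[y0-10:y1+10,x0-10:x1+10],a[y0:y1,x0:x1],cv2.TM_CCOEFF_NORMED); _,v,_,l=cv2.minMaxLoc(r); return round(v,3),(l[0]-10,l[1]-10)
print("stirrer",tm(s0,f,140,172,318,345),"neighbours",tm(s0,f,108,140,328,356),"carafe",tm(s0,f,205,285,330,362),"jar",tm(s0,f,208,240,222,250))
print(nuts())
t0=np.load("top0.npz")["f"]; t,K,V=grab("top"); print("top stirrer",tm(t0,t,193,218,180,212))
h=cv2.cvtColor(t,cv2.COLOR_RGB2HSV); m=(t.max(2)<95).astype(np.uint8); k=np.zeros_like(m); cv2.circle(k,(350,210),37,1,-1)
dt=cv2.distanceTransform(m*k,cv2.DIST_L2,5); B0=np.array([.5266,-.132])
for _ in range(8):
    y,x=np.unravel_index(dt.argmax(),dt.shape)
    if dt[y,x]<3: break
    l=loc(ray((x,y),K,V,.044)[:2],B0); print(l.round(),round(float(dt[y,x]),1),np.hypot(*(N0-l).T).round()); cv2.circle(dt,(int(x),int(y)),6,0,-1)
```

```text
('t 51.61', array([0.3606, 0.4195, 0.3198]), 'gap 0.998 F 0', array([-0.3,  0.4, -0.2]), array([ 0.65,  0.33,  1.16, -0.  ,  1.66,  0.42]))
stirrer (0.835, (0, 0)) neighbours (0.997, (0, 0)) carafe (0.998, (0, 0)) jar (0.999, (0, 0))
[('r67 cw281', 4.0), ('r71 cw240', 3.6), ('r70 cw201', 3.2), ('r64 cw162', 3.2)]
top stirrer (0.994, (0, 0))
[54. 61.] 6.4 [ 73. 107.  93. 130. 141. 140.]
[ 65. -46.] 5.0 [131. 141.  95. 132. 112.  85.]
[-2. 76.] 4.2 [ 27.  63.  76.  97. 122. 135.]
[ 47. -34.] 4.2 [111. 120.  73. 111.  94.  71.]
[-44.  60.] 4.0 [ 25.  25.  64.  64.  97. 120.]
[89. 18.] 3.6 [114. 140. 108. 150. 147. 133.]
[90.  3.] 3.6 [121. 144. 107. 149. 143. 125.]
[ 87. -13.] 3.6 [126. 145. 105. 146. 136. 115.]
```

```bash
python3 -c "
from h import *
print(job.hand_in())"
```

```text
the job is handed in; nothing more can be done
None
```

I stirred one full clockwise turn plus several extra strokes, hung the stick back in its slot and handed the job in at about 52 s. No verdict came back: the bowl shifted about 9 mm, no crockery or utensil I checked had moved (the cat and cup were not checked), and that every chestnut moved over an inch is inferred from their order, because I couldn't tell them apart.

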